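# Push cover panels home in a spring-clip rack

### The job

Finish loading the panel rack: take the cover panel that stands in the wooden block, lower it into the empty slot, and push both it and the panel that is already waiting half-way down in the other slot straight down past their spring clips, until each stands hard on its stop with the clip snapped back in. The stops are set at different heights that you cannot read off, so feel for them: push firmly through the clip, but do not ram a panel onto its stop (never more than about 60 N). Leave the panels free and the other things on the table where they are.

Things in the scene. Friction and masses are not known exactly. Their poses are not given: they have to be found in the camera images.
- panel_new_mid (a point): Centre (half-way up) of the cover panel in the wooden block: aluminium, 120 long (its y) x 14 thick (its x) x 100 mm high, 0.18 kg, alike either way round. From its lower edge up: 12 mm foot bead, 26 mm groove (only 4 mm thick there), 62 mm plain body 14 mm thick. At the start its top edge is 110 mm above the table.
- panel_waiting_mid (a point): Centre (half-way up) of a second, equal panel (same axes and sizes). At the start it stands in slot_a, resting on the clip, not yet home; it has some play and may lean a few degrees.
- slot_a: Fixed slot that holds the waiting panel (near or far one). Origin: centre of its underside, 6 mm above the table, on the slot's mid-plane; y along the slot (panel length), x across. End channels 16.5 mm wide inside and 124 mm apart guide the panel's ends, 4 to 71 mm above the origin; above, mouths flare out at 30 degrees to 85 mm. Between the channels 100 mm is free.
- slot_b: The empty slot, same as slot_a, parallel to it and 80 mm away. In each slot a foot stop and a clip sit between the channels. The stop's top lies anywhere from 8 to 20 mm above the slot's origin, differs per slot and is not reported; the clip rides with it, on the slot's +x side. A panel let in from above rests on the clip's leaf, 22 to 31 mm above its stop.
- clip_a (a joint): Spring clip of slot_a, slide in m: 0 relaxed, 0.004 to 0.0065 while a panel's foot bead pushes it aside, under 0.002 again once snapped into the groove above the bead. Pushing a panel past it takes 4 to 13 N over about 20 mm; a few mm after the snap the panel stands hard on its stop.
- clip_b (a joint): Spring clip of slot_b, same behaviour. The black leaf is 40 mm wide and sits mid-length; its top is 41 mm, its steel housing 44 mm above the stop.
- rest_block: Fixed wooden block, 50 x 140 x 30 mm, with a 17 mm wide groove along its y whose floor is 10 mm above its underside (the origin); holds the new panel at the start.
- panel_new: The new panel's body; origin at the centre of its lower edge, z up along its height.
- panel_waiting: The waiting panel's body; origin at the centre of its lower edge, z up along its height.
- carton: Small cardboard carton, 58x71x98 mm, a bystander; origin at the centre of its underside.
- tape_roll: Black roll of tape, 67 mm across, 19 mm high, lying flat, a bystander; origin at the centre of its underside.

How it is judged:
At the end, for the whole second after the job is handed in: Each panel stands in its slot (new one in slot_b, waiting one in slot_a): its centre within 6 mm of the slot's mid-plane and middle, tilted less than 0.1 rad, its centre at most 73.5 mm above the slot's origin (58 to 70 mm when on the stop), with that slot's clip back under 2.2 mm, and at rest (z of panel_new_mid in the frame of slot_b below 0.0735 m and x of panel_new_mid in the frame of slot_b between -0.006 and 0.006 m and y of panel_new_mid in the frame of slot_b between -0.006 and 0.006 m and angle between each of panel_new_mid, panel_waiting_mid's own z axis and vertical below 0.1 rad and value of joint each of clip_b, clip_a below 0.0022 m and z of panel_waiting_mid in the frame of slot_a below 0.0735 m and x of panel_waiting_mid in the frame of slot_a between -0.006 and 0.006 m and y of panel_waiting_mid in the frame of slot_a between -0.006 and 0.006 m and linear speed of each of panel_new, panel_waiting below 0.02 m/s); the robot touches nothing.
It fails at once if a panel is rammed: it presses on its slot with more than 60 N (contact force between panel_new and slot_b above 60 N or contact force between panel_waiting and slot_a above 60 N).
It fails at once if a bystander (carton, tape roll) is moved more than 30 mm (distance of any of carton, tape_roll from where it was at the start of the episode above 0.03 m).
It also fails if it takes over 58 s, if anything falls off the work surface, if the arm or the gripper's body presses on something with over 40 N, if the wrist force passes 120 N, or if a joint passes its speed limit or range.

### The arm

A 6-joint arm with a two-finger parallel gripper is mounted at the origin on a cart in front of the work surface, level with it; the furniture and walls round the work are solid. World frame = base frame: x ahead of the robot, y to its left, z up, the work surface at z = 0. Lengths are in m, angles in rad, forces in N, time in s.
With the tool pointing down it reaches from about 0.3 to 0.75 m from the base axis. Payload 8.5 kg.
Tool frame: the origin (TCP) lies midway between the tips of the shut fingers; the grasp point (between the pads) lies robot.grip_depth behind it (robot.grip_depth is the distance from the TCP to the grasp point, in m); z points along the fingers, y is the line along which they close (so a half turn about z gives the same grasp; the last joint's range is limited). The gripper opens to 85 mm and grips with 20 to 120 N. Pads are 22 mm wide; open, the fingers measure 114 mm over their backs; the gripper's body (76 mm by 85 mm) begins 54 mm behind the grasp point. The pads swing forward as they close: fully open they stand 13 mm farther back than shut.
Start: joints at [-1.394, 0.381, 1.297, -0, 1.464, -0.215], TCP at [0.21, -0.508, 0.231] pointing down, gripper open.
Joint ranges: [-3.11, 3.11], [-0.89, 2.33], [0.22, 2.48], [-1.42, 4.56], [0.17, 2.85], [-2.88, 2.88]. Speed limits (rad/s): [2.39, 2.39, 3.14, 3.14, 3.14, 3.14].

### API

Orientations are given as a rotation vector (axis times angle).
In Python, from rig import robot gives the robot as it stands.
- The arm moves only by the shell command python3 -m handwheel 'ROWS' [FORCE]. ROWS is JSON, a list that holds one entry, the list of rows, each a list of 7 numbers: the opening, from 0 (shut) to 1 (fully open), then the shift along the tool's x, y, z in cm, then the turn, a rotation vector about the tool's x, y, z in degrees. A call has 1 to 8 rows; each row is the pose to reach, as a shift and turn from the pose commanded when the call began, along the tool's axes at that moment; what a row does not reach only later rows make up. A row lasts 1/8 s, in which the tool goes at most 62.5 mm and 10.7 degrees, less where a joint would pass 70% of its speed; a pose out of reach is approached as far as the arm can. A call with a gripper value outside its range is refused whole. The fingers move at their own pace and stop on an object; FORCE is the grip in N (left out, the last holds). Time passes only in rows, so rows that repeat a pose let the fingers close. It gives the time, the measured TCP pose, the force, the opening and the grip force at its end, in the units of the state.
- robot.read_state(): the state, without advancing time (a new reading comes with each control period).
- robot.read_camera(name): name is "scene" or "top"; returns the picture (420x560x3 uint8, blue, green, red); there is no depth.
- robot.get_calibration(name): a dict with "intrinsics" (3x3 intrinsics, pixels), "pose" (4x4, takes a point from camera to world coordinates). Camera axes: x right, y down, z forward; pixel columns grow to the right and rows downward; lengths in m; the calibration is good to about 2 mm. A picture is of the moment at which its call begins. get_calibration takes no time and is no camera call.
- robot.close_job(): hands the job in; it is judged then, once.
The state is a dict: "clock": time; "joint_pos": joint angles; "qvel": joint speeds; "joint_torque": joint torques, N m; "tcp_pos": TCP position; "orientation": TCP orientation; "ft_force": force on the tool from outside, world axes, zero at the start; "torque": the same for the moment, N m; "width": finger opening in m; "finger_force": force on a finger pad.
Only numpy, scipy, OpenCV 4.12 (cv2) and the standard library are available. Lean on these libraries where they do the work, as an engineer would, in place of code of your own. Each camera call takes 0.05 s, during which the arm holds its last target. There are 200 camera calls.

## Working session

There is one attempt and no reset: what is moved stays moved. The work goes in short steps, Python scripts to look and compute and a shell command to move; the robot and the scene stay as the last step left them, time stands still between calls to the robot, and variables do not carry over. Pictures are saved under pics/ and viewed, at most 10 in all, crops included, and the job is handed in when it is done.

```bash
mkdir -p pics; ls; python3 - <<'E'
from rig import robot
import cv2,numpy as np
for n in("scene","top"):
    cv2.imwrite(f"pics/{n}0.png",robot.read_camera(n)); c=robot.get_calibration(n); print(n,np.round(c["intrinsics"],1).tolist(),np.round(c["pose"],4).tolist())
s=robot.read_state();print(s,robot.grip_depth)
E
```

```text
pics
scene [[481.3, 0.0, 282.9], [0.0, 481.3, 211.5], [0.0, 0.0, 1.0]] [[-0.4274, 0.6129, -0.6646, 1.1229], [0.9041, 0.2943, -0.31, -0.1349], [0.0056, -0.7333, -0.6799, 0.693], [0.0, 0.0, 0.0, 1.0]]
top [[527.2, 0.0, 268.2], [0.0, 527.2, 213.9], [0.0, 0.0, 1.0]] [[0.0293, -0.9978, 0.0601, 0.4877], [-0.9992, -0.0276, 0.028, -0.4033], [-0.0262, -0.0609, -0.9978, 1.0562], [0.0, 0.0, 0.0, 1.0]]
{'clock': 0.1, 'joint_pos': array([-1.39426329e+00,  3.81157454e-01,  1.29814818e+00, -5.83429938e-06,
        1.46358741e+00, -2.15296564e-01]), 'qvel': array([-0.00015562, -0.00206608, -0.00409568,  0.00076505,  0.00026504,
        0.00026281]), 'joint_torque': array([ 3.53384377e-03, -4.49221516e+01, -2.31655812e+01, -2.07748894e-04,
        3.64749125e-03,  1.05597007e-05]), 'tcp_pos': array([ 0.2099871 , -0.50806468,  0.23077044]), 'orientation': array([-3.08021842e+00, -6.11302581e-01, -3.04654859e-05]), 'ft_force': array([ 0.66883528, -0.37215726,  0.24067758]), 'torque': array([0.02355221, 0.03345401, 0.03934115]), 'finger_force': 0.0, 'width': 0.08536443482660025} 0.0187
```

View pics/scene0.png

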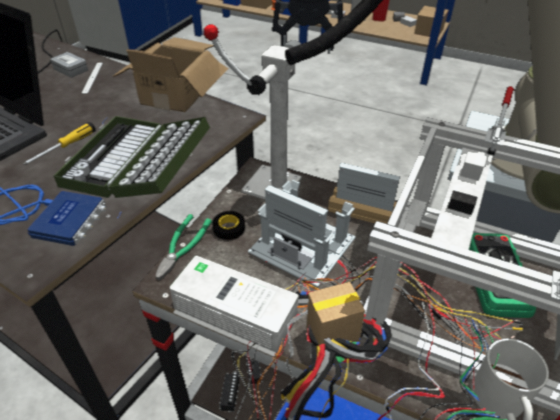

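View pics/top0.png

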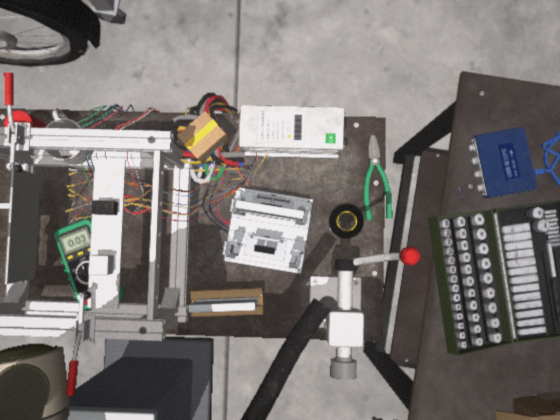

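Scene shows the rack near (300,235) with the block and new panel at (365,190). The top view has the rack at (268,230), the block at (227,302), tape at (346,221), carton at (203,137) and a stand post at (345,290). I'll zoom in on both.

```bash
python3 - <<'E'
import cv2
a=cv2.imread("pics/top0.png")[175:325,180:330]; cv2.imwrite("pics/topz.png",cv2.resize(a,None,fx=4,fy=4,interpolation=cv2.INTER_CUBIC))
a=cv2.imread("pics/scene0.png")[155:290,235:415]; cv2.imwrite("pics/scenez.png",cv2.resize(a,None,fx=4.4,fy=4.4,interpolation=cv2.INTER_CUBIC))
E
```

```text
(no output)
```

View pics/topz.png

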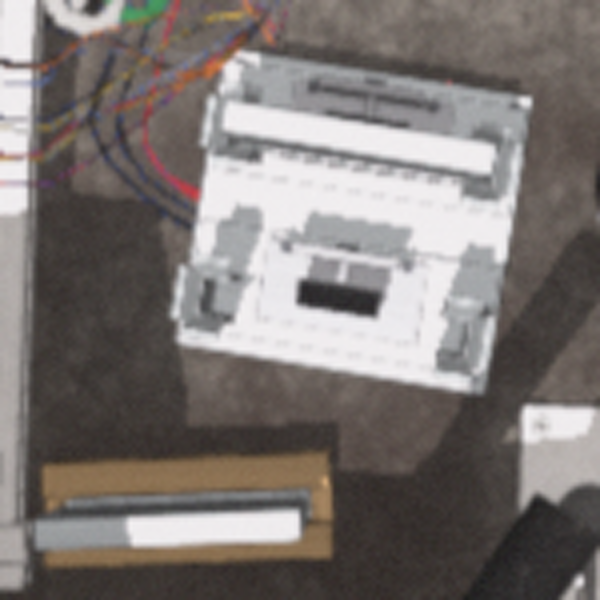

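View pics/scenez.png

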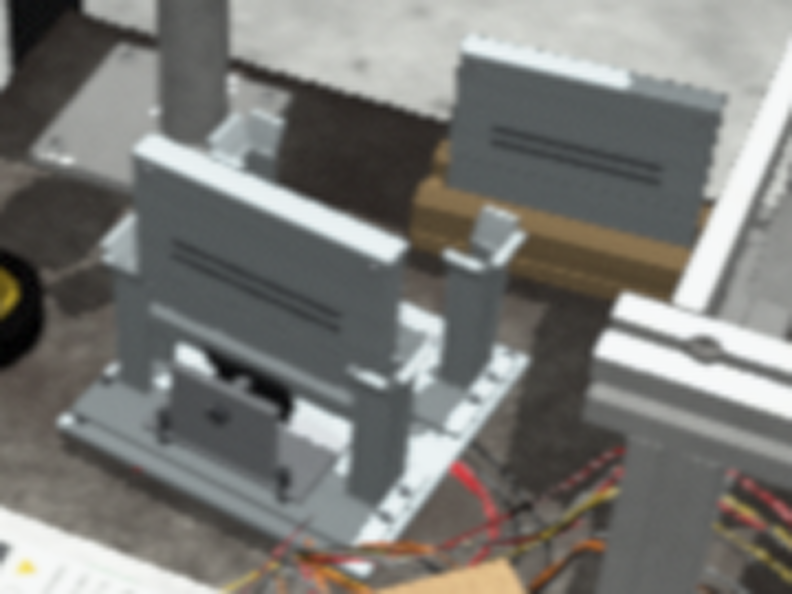

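The zooms show the waiting panel in the far slot (slot_a), with its top face centred near crop (359,137). The empty slot_b's mouths are at crop (210,295) and (463,335), its black leaf at (340,297), and the new panel's top at (168,530).

```bash
cat > h.py <<'E'
import numpy as np
from rig import robot
from scipy.spatial.transform import Rotation as R
C={n:robot.get_calibration(n) for n in("scene","top")}
def ray(n,p):
    K=np.array(C[n]["intrinsics"]);T=np.array(C[n]["pose"])
    return T[:3,3],T[:3,:3]@np.linalg.inv(K)@[p[0],p[1],1]
def onz(n,p,z):
    o,d=ray(n,p);return o+d*(z-o[2])/d[2]
def two(pt,ps):
    o1,d1=ray("top",pt);o2,d2=ray("scene",ps)
    s=np.linalg.lstsq(np.c_[d1,-d2],o2-o1,rcond=None)[0];a=o1+s[0]*d1;b=o2+s[1]*d2
    return (a+b)/2,np.linalg.norm(a-b)
def tz(x,y):return((x+.5)/4-.5+180,(y+.5)/4-.5+175)
def sz(x,y):return((x+.5)/4.4-.5+235,(y+.5)/4.4-.5+155)
def togo(p,yaw_y=None):  # shift in tool axes (cm) to world TCP p
    s=robot.read_state();M=R.from_rotvec(s["orientation"]).as_matrix()
    return np.round(M.T@(np.array(p)-s["tcp_pos"])*100,2)
E
python3 - <<'E'
from h import *
np.set_printoptions(precision=4,suppress=True)
print("new top corners z.11");
P=[onz("top",tz(*p),.11) for p in[(35,522),(300,510),(303,540),(37,550)]]
for p in P:print(p)
print("mid",np.mean(P,0))
# scene new: far-top edge corners (465,40),(725,98) front: (460,52),(722,108)
for p in[(465,38),(632,75),(725,97)]:print("scene new",onz("scene",sz(*p),.11))
print("A corners two-view")
for a,b in[((228,100),(407,243)),((222,133),(0,0)),((497,140),(158,137)),((490,173),(135,150))]:
    if b[0]:print(two(tz(*a),sz(*b)))
for z in(.14,.15):
    P=[onz("top",tz(*p),z) for p in[(228,100),(497,140),(490,173),(222,133)]];print(z,np.mean(P,0),[np.linalg.norm(P[0]-P[1]),np.linalg.norm(P[0]-P[3])],np.degrees(np.arctan2(*(P[0]-P[1])[[0,1]])))
P=[onz("top",tz(*p),.008) for p in[(235,52),(530,98),(485,392),(178,343)]]
print("plate",np.mean(P,0),[np.linalg.norm(P[i]-P[i-1]) for i in range(4)],np.degrees(np.arctan2(*(P[0]-P[1])[[0,1]])),np.degrees(np.arctan2(*(P[3]-P[2])[[0,1]])))
for p in[(210,295),(463,335)]:print("mouth",onz("top",tz(*p),.091), onz("top",tz(*p),.01))
for p in[(248,135),(490,235)]:print("mouth sc",onz("scene",sz(*p),.091))
print("leaf",onz("top",tz(340,297),.06))
E
```

```text
new top corners z.11
[ 0.3775 -0.2389  0.11  ]
[ 0.3866 -0.3572  0.11  ]
[ 0.3734 -0.3589  0.11  ]
[ 0.3651 -0.2403  0.11  ]
mid [ 0.3757 -0.2988  0.11  ]
scene new [ 0.3749 -0.358   0.11  ]
scene new [ 0.3682 -0.2814  0.11  ]
scene new [ 0.3655 -0.2398  0.11  ]
A corners two-view
(array([ 0.5637, -0.3195,  0.1555]), np.float64(0.0076363059523955786))
(array([ 0.5486, -0.4335,  0.1551]), np.float64(0.011737463683536013))
(array([ 0.5389, -0.4393,  0.1381]), np.float64(0.005509340405554873))
0.14 [ 0.5519 -0.3794  0.14  ] [np.float64(0.11859212023898727), np.float64(0.014673444185237567)] 6.918549466946579
0.15 [ 0.5512 -0.3796  0.15  ] [np.float64(0.11729765895899175), np.float64(0.014513280041922871)] 6.918549466946573
plate [ 0.5192 -0.376   0.008 ] [np.float64(0.1477731354061211), np.float64(0.14908138924719866), np.float64(0.147484163073715), np.float64(0.15403837549230337)] 7.370287970227555 7.290331623227934
mouth [ 0.4808 -0.312   0.091 ] [ 0.4802 -0.3044  0.01  ]
mouth [ 0.466  -0.4281  0.091 ] [ 0.4642 -0.4302  0.01  ]
mouth sc [ 0.4594 -0.4274  0.091 ]
mouth sc [ 0.4751 -0.3079  0.091 ]
leaf [ 0.4814 -0.3705  0.06  ]
```

```bash
python3 - <<'E'
from h import *
np.set_printoptions(precision=3,suppress=True)
print("frame corner",two((171,133),(375,228)),two((171,150),(372,240)))
for z in(.1,.2,.3):print(z,"frame right edge",onz("top",(187,160),z),onz("top",(187,315),z))
for p in[(335,290),(318,300)]:print("post base",onz("top",p,0))
print("post sc base",onz("scene",(280,190),0))
print("head",two((345,328),(275,62)),"knob",two((410,256),(211,32)))
print("carton",onz("top",(203,137),.1),"tape",onz("top",(346,221),.019))
M=R.from_rotvec(robot.read_state()["orientation"]).as_matrix();print(M)
E
```

```text
frame corner (array([ 0.659, -0.22 ,  0.241]), np.float64(0.00792872602918397)) (array([ 0.641, -0.218,  0.202]), np.float64(0.003976373043515714))
0.1 frame right edge [ 0.64  -0.224  0.1  ] [ 0.359 -0.235  0.1  ]
0.2 frame right edge [ 0.624 -0.243  0.2  ] [ 0.372 -0.253  0.2  ]
0.3 frame right edge [ 0.608 -0.262  0.3  ] [ 0.386 -0.27   0.3  ]
post base [ 0.404 -0.511  0.   ]
post base [ 0.383 -0.477  0.   ]
post sc base [ 0.385 -0.487  0.   ]
head (array([ 0.375, -0.499,  0.295]), np.float64(0.005862533447395097)) knob (array([ 0.479, -0.566,  0.377]), np.float64(0.0013546360735979665))
carton [ 0.684 -0.252  0.1  ] tape [ 0.54  -0.527  0.019]
[[ 0.924  0.382 -0.   ]
 [ 0.382 -0.924  0.001]
 [ 0.    -0.001 -1.   ]]
```

```bash
python3 - <<'E'
from h import *
np.set_printoptions(precision=3,suppress=True)
o,d1=ray("top",(322,305));_,d2=ray("top",(250,418));n=np.cross(d1,d2)
for p in[(262,84),(290,60),(320,47),(345,33),(375,5)]:
    a,d=ray("scene",p);print(p,a+d*(n@(o-a))/(n@d))
E
python3 - <<'E'
import cv2
a=cv2.imread("pics/scene0.png")[0:110,190:410];a=cv2.resize(a,None,fx=3,fy=3,interpolation=cv2.INTER_CUBIC)
b=cv2.imread("pics/top0.png")[250:420,220:420];b=cv2.resize(b,(330,280))
import numpy as np
c=np.zeros((600,660,3),np.uint8);c[:330]=a;c[330:600,:330]=b[:270];cv2.imwrite("pics/hose.png",c)
E
```

```text
(262, 84) [ 0.45  -0.491  0.289]
(290, 60) [ 0.405 -0.459  0.32 ]
(320, 47) [ 0.351 -0.425  0.328]
(345, 33) [ 0.306 -0.396  0.342]
(375, 5) [ 0.257 -0.361  0.381]
```

View pics/hose.png

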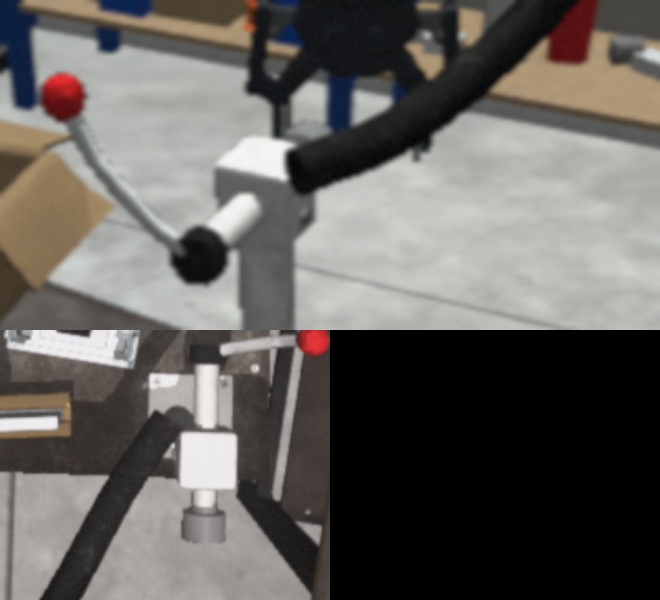

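The black hose runs from the post head (crop (300,165)) up and back towards the robot, at about z 0.32 to 0.38. It lies between the start pose and the work. I'll lift first, then look at how the arm clears it.

```bash
python3 -m handwheel '[[[1,0,0,-6,0,0,0],[1,0,0,-12,0,0,0],[1,0,0,-18,0,0,0],[1,0,0,-20,0,0,0],[1,0,0,-20,0,0,0]]]'
python3 - <<'E'
from h import *;import cv2
a=robot.read_camera("scene");b=robot.read_camera("top")
cv2.imwrite("pics/s1.png",a);cv2.imwrite("pics/t1.png",b)
s=robot.read_state();print(s["joint_pos"],s["tcp_pos"],s["ft_force"])
for n,i,j in(("s","scene0",a),("t","top0",b)):
    d=cv2.absdiff(cv2.imread(f"pics/{i}.png"),j).max(2)>40;ys,xs=np.where(d);print(n,d.sum(),xs.min(),xs.max(),ys.min(),ys.max()) if d.any() else print(n,0)
E
```

```text
clock: 0.72
tcp_pos: [0.2101, -0.5085, 0.432]
orientation: [3.079, 0.611, -0.0]
ft_force: [-0.0, 0.3, -1.0]
width: 0.0857
finger_force: 0.0
[-1.39432623e+00  3.33179017e-01  8.15970739e-01  1.58126379e-06
  1.99502706e+00 -2.15286427e-01] [ 0.20998791 -0.50825112  0.42975506] [ 0.37460301  0.69383506 -0.46073193]
s 3091 216 539 0 276
t 2836 0 396 227 419
```

```bash
python3 - <<'E'
import cv2,numpy as np
a=cv2.imread("pics/s1.png")[0:210];b=cv2.imread("pics/t1.png")[210:420]
cv2.imwrite("pics/c1.png",cv2.resize(np.vstack([a,b]),None,fx=1.4,fy=1.4,interpolation=cv2.INTER_CUBIC))
E
```

```text
(no output)
```

View pics/c1.png

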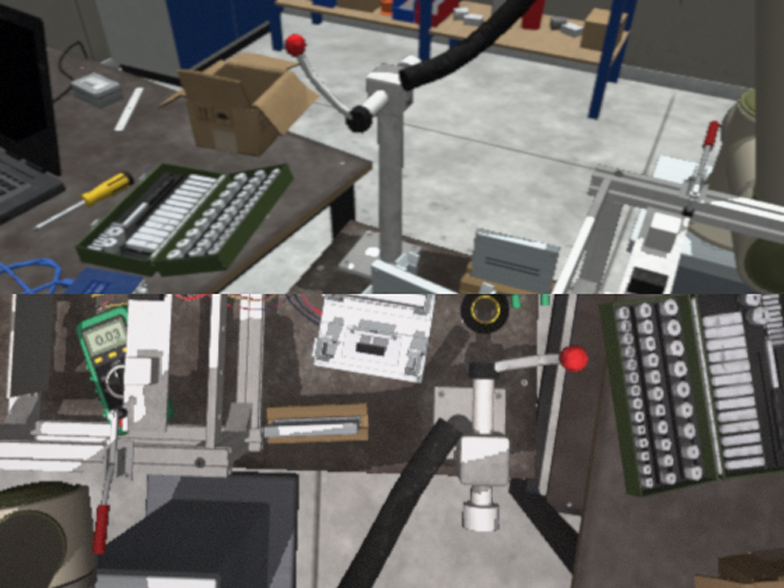

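```bash
python3 - <<'E'
from h import *
np.set_printoptions(precision=3,suppress=True)
for a in[(187,321),(187,310),(176,330)]:
  for b in[(421,128),(425,123),(432,125)]:print(a,b,two(a,b))
print(two((166,330),(492,137)))
E
python3 - <<'E'
import cv2,numpy as np
a=cv2.imread("pics/s1.png")[100:260,350:530];b=cv2.imread("pics/t1.png")[270:360,100:280]
cv2.imwrite("pics/c2.png",np.vstack([cv2.resize(a,(600,360*160//108 if 0 else 380)),cv2.resize(b,(600,220))]))
E
```

```text
(187, 321) (421, 128) (array([ 0.36 , -0.239,  0.217]), np.float64(0.035186209895767255))
(187, 321) (425, 123) (array([ 0.361, -0.237,  0.228]), np.float64(0.04204195906919225))
(187, 321) (432, 125) (array([ 0.36 , -0.231,  0.225]), np.float64(0.05385826012945978))
(187, 310) (421, 128) (array([ 0.379, -0.238,  0.228]), np.float64(0.038522870695513106))
(187, 310) (425, 123) (array([ 0.379, -0.237,  0.238]), np.float64(0.04517994162434638))
(187, 310) (432, 125) (array([ 0.378, -0.231,  0.235]), np.float64(0.05673804232496111))
(176, 330) (421, 128) (array([ 0.347, -0.231,  0.212]), np.float64(0.015533992912082458))
(176, 330) (425, 123) (array([ 0.348, -0.229,  0.223]), np.float64(0.02272749445244625))
(176, 330) (432, 125) (array([ 0.346, -0.223,  0.219]), np.float64(0.03459853282098139))
(array([ 0.341, -0.161,  0.21 ]), np.float64(0.11872307447901136))
```

View pics/c2.png

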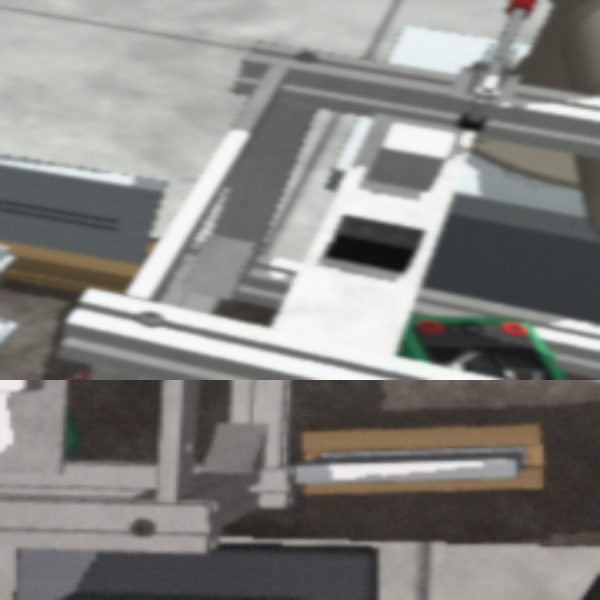

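In the top crop the upper frame ends at (220,530) → px 166, so y≈-0.222. The part near px 187 is the lower frame. The gripper clears both at y≈-0.31, so I'll cross above the hose now.

```bash
python3 -m handwheel '[[[1,0,0,-4,0,0,0],[1,4,-2,-4,0,0,-10],[1,8.5,-4.4,-4,0,0,-20],[1,13,-6.7,-4,0,0,-30],[1,17.5,-9.1,-4,0,0,-40],[1,22.9,-11.9,-4,0,0,-50],[1,22.9,-11.9,-4,0,0,-60],[1,22.9,-11.9,-4,0,0,-70]]]'
python3 - <<'E'
from h import *
s=robot.read_state();M=R.from_rotvec(s["orientation"]).as_matrix();print(s["joint_pos"].round(3),s["tcp_pos"],np.degrees(np.arctan2(M[1,1],M[0,1])),togo([.376,-.311,.2]))
E
```

```text
clock: 1.82
tcp_pos: [0.3767, -0.3101, 0.4697]
orientation: [-2.163, -2.274, -0.001]
ft_force: [0.2, 0.3, 0.3]
width: 0.0854
finger_force: 0.0
[-0.932  0.218  0.867 -0.     2.06  -0.982] [ 0.37668181 -0.31008437  0.46972796] 2.879073070373226 [-1.600e-01 -2.000e-02  2.697e+01]
```

```bash
python3 -m handwheel '[[[1,-0.1,0,6,0,0,-1.4],[1,-0.1,0,12,0,0,-1.4],[1,-0.1,0,18,0,0,-1.4],[1,-0.1,0,24,0,0,-1.4],[1,-0.1,0,30,0,0,-1.4],[1,-0.1,0,35,0,0,-1.4],[1,-0.1,0,38.5,0,0,-1.4],[1,-0.1,0,39.4,0,0,-1.4]]]'
python3 - <<'E'
from h import *;import cv2
s=robot.read_state();print(s["tcp_pos"],s["ft_force"])
a=robot.read_camera("scene")[130:250,300:460];b=robot.read_camera("top")[240:360,150:310]
cv2.imwrite("pics/c3.png",np.hstack([cv2.resize(a,(400,300)),cv2.resize(b,(400,300))]))
E
```

```text
clock: 2.82
tcp_pos: [0.375, -0.3102, 0.0748]
orientation: [-2.142, -2.29, -0.002]
ft_force: [0.5, 0.2, 1.2]
width: 0.0855
finger_force: 0.0
[ 0.37501005 -0.31024824  0.07483686] [0.54531989 0.17798082 1.15680342]
```

View pics/c3.png

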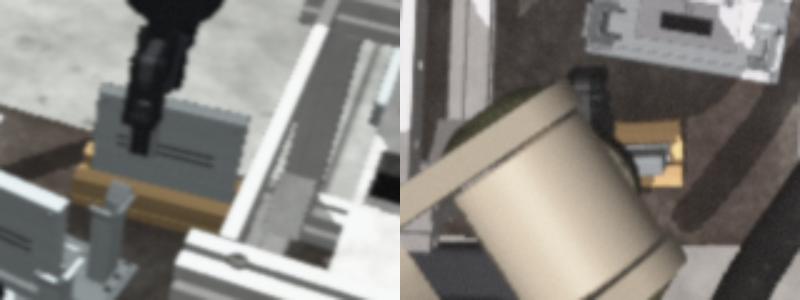

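The picture shows the fingers straddling the panel's upper body, with the near finger at (145,120). Nothing is touching, so I'll close.

```bash
python3 -m handwheel '[[[0,0,0,0,0,0,0],[0,0,0,0,0,0,0],[0,0,0,0,0,0,0],[0,0,0,0,0,0,0],[0,0,0,0,0,0,0],[0,0,0,0,0,0,0]]]' 60
```

```text
clock: 3.68
tcp_pos: [0.3764, -0.3121, 0.0778]
orientation: [2.145, 2.294, -0.0]
ft_force: [-1.2, 0.6, 6.6]
width: 0.013
finger_force: 59.5
```

```bash
python3 -m handwheel '[[[0,0,0,-3,0,0,0],[0,0,0,-7,0,0,0],[0,0,0,-11,0,0,0],[0,-2.5,3,-11.5,0,0,4],[0,-5,6,-11.5,0,0,8],[0,-7.6,8.9,-11.5,0,0,11.4],[0,-7.6,8.9,-11.5,0,0,11.4],[0,-7.6,8.9,-11.5,0,0,11.4]]]'
python3 - <<'E'
from h import *;import cv2
s=robot.read_state();M=R.from_rotvec(s["orientation"]).as_matrix();print(s["tcp_pos"],s["ft_force"],s["width"],np.degrees(np.arctan2(M[1,1],M[0,1])))
A=robot.read_camera("scene");B=robot.read_camera("top");cv2.imwrite("pics/s4.png",A);cv2.imwrite("pics/t4.png",B)
a=A[110:290,235:395];b=B[170:290,200:330]
cv2.imwrite("pics/c4.png",np.hstack([cv2.resize(a,(480,540),interpolation=cv2.INTER_CUBIC),cv2.resize(b,(320,295))[:].copy() if 0 else cv2.copyMakeBorder(cv2.resize(b,(320,295)),0,245,0,0,0)]))
E
```

```text
clock: 4.68
tcp_pos: [0.4696, -0.3811, 0.1917]
orientation: [-2.361, -2.07, 0.0]
ft_force: [0.3, -0.1, -2.4]
width: 0.0131
finger_force: 59.2
[ 0.46960836 -0.38113766  0.19169724] [ 0.2971001  -0.12878948 -2.4133835 ] 0.01314980989142225 -7.517357824853749
```

View pics/c4.png

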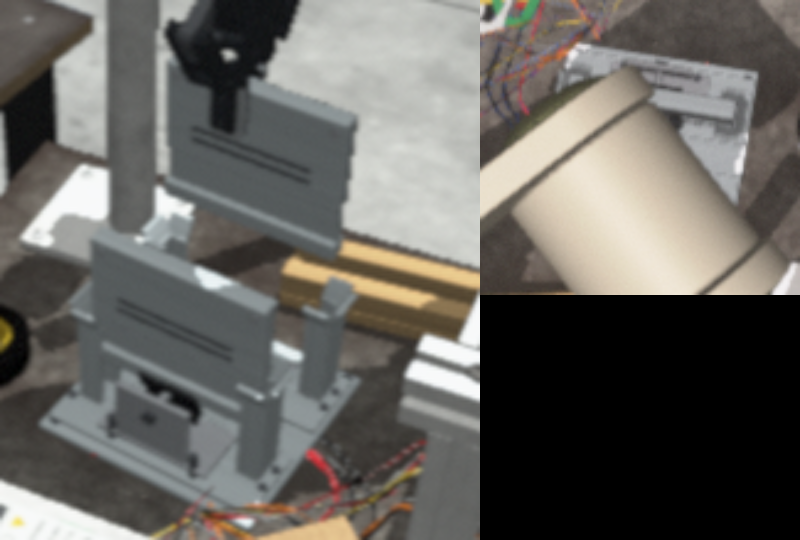

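```bash
python3 - <<'E'
from h import *
np.set_printoptions(precision=4,suppress=True)
q=lambda x,y:((x+.5)/3-.5+235,(y+.5)/3-.5+110)
a=np.radians(-7.3);ex=np.array([np.cos(a),np.sin(a),0]);ey=np.array([-np.sin(a),np.cos(a),0])
o=np.array([.472,-.3695,0])
def loc(p):d=p-o;return np.array([d@ex,d@ey])*1000
for n,p,z in[("botL",(165,190),.124),("botR",(338,260),.124),("topR",(356,122),.224)]:print(n,loc(onz("scene",q(*p),z)))
for p in[(445,250),(470,262),(523,237),(490,210),(230,112),(285,118),(210,135),(250,160)]:print("mouth",p,loc(onz("scene",sz(*p),.091)))
for p in[(407,243),(135,150),(158,137)]:print("A",loc(onz("scene",sz(*p),.146)))
E
```

```text
botL [ -0.825  -59.9389]
botR [-0.0373 63.1187]
topR [-1.6307 62.6681]
mouth (445, 250) [13.8063 49.8917]
mouth (470, 262) [14.6539 62.0898]
mouth (523, 237) [-11.2345  73.7096]
mouth (490, 210) [-18.9508  54.1967]
mouth (230, 112) [-14.4863 -74.3811]
mouth (285, 118) [-24.3188 -51.4174]
mouth (210, 135) [  4.0256 -73.2052]
mouth (250, 160) [  8.8984 -49.257 ]
A [73.2129 60.1129]
A [ 84.1582 -57.8248]
A [ 72.3879 -54.6088]
```

In the picture the held panel is over slot_b, lower front corners at crop (165,190) and (338,260), with the mouths at (170,225) and (340,285). Within the same view the panel is about 3 mm too far toward -x and 1.5 mm too far toward +y, so I'll correct that and lower.

```bash
python3 -m handwheel '[[[0,-0.15,0.28,0,0,0,0],[0,-0.15,0.28,1.5,0,0,0],[0,-0.15,0.28,2.8,0,0,0],[0,-0.15,0.28,3.5,0,0,0],[0,-0.15,0.28,4,0,0,0]]]' 40
```

```text
clock: 5.4
tcp_pos: [0.4727, -0.3835, 0.1517]
orientation: [-2.362, -2.07, -0.0]
ft_force: [0.3, -0.8, -1.5]
width: 0.0131
finger_force: 59.2
```

```bash
python3 -m handwheel '[[[0,0,0,0.4,0,0,0],[0,0,0,0.8,0,0,0],[0,0,0,1.2,0,0,0],[0,0,0,1.2,0,0,0]]]'
```

```text
clock: 5.9
tcp_pos: [0.4714, -0.3833, 0.1402]
orientation: [-2.361, -2.068, 0.003]
ft_force: [-6.0, 0.9, 1.0]
width: 0.0132
finger_force: 59.4
```

```bash
python3 -m handwheel '[[[0,0,-0.15,0,0,0,0],[0,0,-0.15,0.3,0,0,0],[0,0,-0.15,0.6,0,0,0],[0,0,-0.15,0.8,0,0,0]]]' 40
```

```text
clock: 6.4
tcp_pos: [0.471, -0.3833, 0.132]
orientation: [-2.362, -2.07, 0.001]
ft_force: [-5.3, 1.5, 0.8]
width: 0.0134
finger_force: 59.4
```

```bash
python3 -m handwheel '[[[0,0,-0.1,0,0,0,0],[0,0,-0.1,0.3,0,0,0],[0,0,-0.1,0.6,0,0,0],[0,0,-0.1,0.8,0,0,0]]]' 40
```

```text
clock: 6.9
tcp_pos: [0.4705, -0.3833, 0.1241]
orientation: [2.362, 2.07, 0.001]
ft_force: [-0.2, -0.5, -1.8]
width: 0.013
finger_force: 59.2
```

```bash
python3 -m handwheel '[[[0,0,0,0.3,0,0,0],[0,0,0,0.5,0,0,0],[0,0,0,0.8,0,0,0],[0,0,0,0.8,0,0,0]]]' 40
```

```text
clock: 7.4
tcp_pos: [0.4702, -0.3832, 0.1161]
orientation: [-2.363, -2.07, -0.0]
ft_force: [-0.1, 0.7, -1.2]
width: 0.0132
finger_force: 59.2
```

```bash
python3 -m handwheel '[[[0,0,0,0.3,0,0,0],[0,0,0,0.5,0,0,0],[0,0,0,0.7,0,0,0],[0,0,0,0.7,0,0,0]]]' 40
```

```text
clock: 7.9
tcp_pos: [0.47, -0.3832, 0.1092]
orientation: [-2.363, -2.07, 0.0]
ft_force: [-2.6, -0.1, 1.1]
width: 0.0132
finger_force: 59.4
```

```bash
python3 -m handwheel '[[[0,0,0,0.3,0,0,0],[0,0,0,0.6,0,0,0],[0,0,0,0.9,0,0,0],[0,0,0,0.9,0,0,0]]]'
```

```text
clock: 8.4
tcp_pos: [0.4698, -0.3829, 0.0993]
orientation: [-2.361, -2.069, 0.0]
ft_force: [-3.6, 0.8, -3.3]
width: 0.0132
finger_force: 58.7
```

```bash
python3 -m handwheel '[[[0,0,0,0.2,0,0,0],[0,0,0,0.4,0,0,0],[0,0,0,0.6,0,0,0],[0,0,0,0.6,0,0,0]]]'
```

```text
clock: 8.9
tcp_pos: [0.4701, -0.3832, 0.094]
orientation: [-2.362, -2.07, 0.0]
ft_force: [-4.2, 0.8, -0.8]
width: 0.0129
finger_force: 59.2
```

```bash
python3 -m handwheel '[[[0,0,0,0.1,0,0,0],[0,0,0,0.2,0,0,0],[0,0,0,0.3,0,0,0],[0,0,0,0.3,0,0,0]]]'
```

```text
clock: 9.4
tcp_pos: [0.4702, -0.3832, 0.0911]
orientation: [-2.363, -2.07, 0.0]
ft_force: [-4.3, 0.1, -1.7]
width: 0.0133
finger_force: 59.3
```

```bash
python3 -m handwheel '[[[0,0,0,0.1,0,0,0],[0,0,0,0.2,0,0,0],[0,0,0,0.2,0,0,0]]]'
```

```text
clock: 9.78
tcp_pos: [0.4702, -0.3831, 0.0889]
orientation: [-2.362, -2.07, -0.0]
ft_force: [-4.1, 0.6, -4.7]
width: 0.013
finger_force: 58.9
```

```bash
python3 -m handwheel '[[[0,0,0,0.1,0,0,0],[0,0,0,0.2,0,0,0],[0,0,0,0.2,0,0,0]]]'; python3 -c "
from h import *
print(robot.read_state()['ft_force'])"
```

```text
clock: 10.15
tcp_pos: [0.4703, -0.3832, 0.0872]
orientation: [2.363, 2.07, 0.0]
ft_force: [-2.8, -0.1, -3.7]
width: 0.0131
finger_force: 58.9
[-2.81673566 -0.13699356 -3.68278243]
```

```bash
python3 -m handwheel '[[[0,0,0,0.1,0,0,0],[0,0,0,0.1,0,0,0],[0,0,0,0.1,0,0,0]]]'; python3 -c "
from h import *
print(robot.read_state()['ft_force'])"
```

```text
clock: 10.52
tcp_pos: [0.4703, -0.3833, 0.0863]
orientation: [2.363, 2.07, 0.0]
ft_force: [-2.2, 0.4, -2.5]
width: 0.0132
finger_force: 59.0
[-2.17401945  0.42994828 -2.45938739]
```

```bash
python3 -m handwheel '[[[0,0,0,0.1,0,0,0],[0,0,0,0.2,0,0,0],[0,0,0,0.2,0,0,0]]]'
```

```text
clock: 10.9
tcp_pos: [0.4703, -0.3834, 0.0844]
orientation: [2.363, 2.07, 0.0]
ft_force: [-2.7, 0.8, -1.3]
width: 0.0136
finger_force: 59.2
```

```bash
python3 -m handwheel '[[[0,0,0,0.1,0,0,0],[0,0,0,0.2,0,0,0],[0,0,0,0.2,0,0,0]]]'
```

```text
clock: 11.28
tcp_pos: [0.4705, -0.3835, 0.0842]
orientation: [2.361, 2.069, -0.0]
ft_force: [-5.6, 2.2, 11.7]
width: 0.0132
finger_force: 61.2
```

```bash
python3 -m handwheel '[[[0,0,0,0.1,0,0,0],[0,0,0,0.2,0,0,0],[0,0,0,0.2,0,0,0]]]'
```

```text
clock: 11.65
tcp_pos: [0.4706, -0.3836, 0.0841]
orientation: [2.36, 2.068, -0.001]
ft_force: [-8.2, 5.9, 26.3]
width: 0.0136
finger_force: 63.3
```

Panel B is hard on its stop: force rose 26 N while TCP z stayed at 0.084, so its foot is about 10.5 mm above the slot origin. I'll ease off, release and go over the waiting panel.

```bash
python3 -m handwheel '[[[0,0,0,-0.3,0,0,0],[0.5,0,0,-0.3,0,0,0],[0.5,0,0,-0.3,0,0,0],[0.5,0,0,-0.3,0,0,0],[0.5,0,0,-3,0,0,0],[0.5,0,0,-8,0,0,0],[0.5,0,0,-12,0,0,0],[0.5,0,0,-12,0,0,0]]]'
```

```text
clock: 12.65
tcp_pos: [0.4712, -0.3841, 0.2035]
orientation: [2.358, 2.066, 0.0]
ft_force: [0.4, 0.2, -0.8]
width: 0.0431
finger_force: 0.0
```

```bash
python3 -m handwheel '[[[0.6,0.6,4,0,0,0,0],[0.6,1.3,7.9,0,0,0,0],[0.6,1.3,7.9,0,0,0,0]]]'; python3 - <<'E'
from h import *
print(togo([.551,-.381,.113]))
import cv2
A=robot.read_camera("scene");cv2.imwrite("pics/s5.png",A)
cv2.imwrite("pics/c5.png",cv2.resize(A[110:290,235:395],(533,600),interpolation=cv2.INTER_CUBIC))
E
```

```text
clock: 13.02
tcp_pos: [0.5519, -0.3799, 0.1981]
orientation: [-2.359, -2.071, -0.0]
ft_force: [-0.2, 0.2, -1.0]
width: 0.0511
finger_force: 0.0
[-0.13 -0.07  8.51]
```

View pics/c5.png

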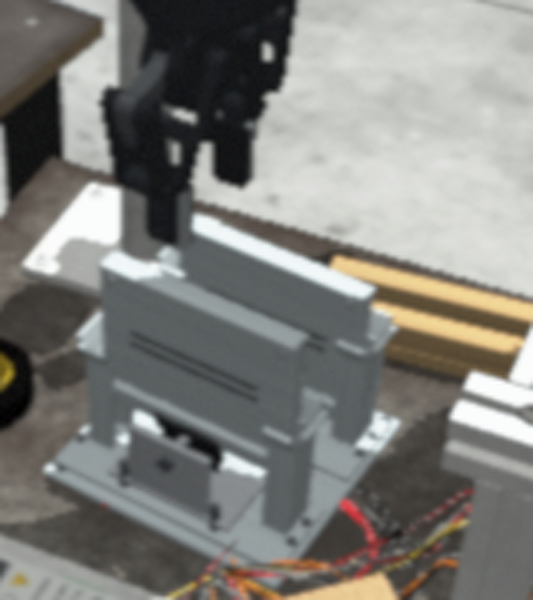

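Panel B stands seated in the near slot, and the fingers, at (165,215) and (235,165), straddle the waiting panel's top edge. Descending to grip it.

```bash
python3 -m handwheel '[[[0.6,-0.1,-0.1,3,0,0,0],[0.6,-0.1,-0.1,6,0,0,0],[0.6,-0.1,-0.1,8.5,0,0,0],[0.6,-0.1,-0.1,8.5,0,0,0]]]'
```

```text
clock: 13.58
tcp_pos: [0.5476, -0.3811, 0.1132]
orientation: [-2.36, -2.066, 0.001]
ft_force: [-0.0, 0.2, 0.5]
width: 0.0511
finger_force: 0.0
```

```bash
python3 -m handwheel '[[[0,0,0,0,0,0,0],[0,0,0,0,0,0,0],[0,0,0,0,0,0,0],[0,0,0,0,0,0,0],[0,0,0,0,0,0,0]]]' 50
```

```text
clock: 14.2
tcp_pos: [0.5492, -0.3818, 0.1158]
orientation: [2.362, 2.07, -0.0]
ft_force: [0.1, -0.1, 2.8]
width: 0.0131
finger_force: 50.7
```

```bash
python3 -m handwheel '[[[0,0,0,0.3,0,0,0],[0,0,0,0.6,0,0,0],[0,0,0,0.9,0,0,0],[0,0,0,0.9,0,0,0]]]'
```

```text
clock: 14.7
tcp_pos: [0.5492, -0.3815, 0.1056]
orientation: [-2.362, -2.07, -0.0]
ft_force: [1.2, -1.0, -1.9]
width: 0.0136
finger_force: 50.1
```

```bash
python3 -m handwheel '[[[0,0,0,0.2,0,0,0],[0,0,0,0.4,0,0,0],[0,0,0,0.6,0,0,0],[0,0,0,0.6,0,0,0]]]'
```

```text
clock: 15.2
tcp_pos: [0.5492, -0.3816, 0.1]
orientation: [-2.363, -2.07, -0.0]
ft_force: [1.6, -0.9, 0.3]
width: 0.013
finger_force: 50.4
```

```bash
python3 -m handwheel '[[[0,0,0,0.1,0,0,0],[0,0,0,0.2,0,0,0],[0,0,0,0.3,0,0,0],[0,0,0,0.3,0,0,0]]]'
```

```text
clock: 15.7
tcp_pos: [0.5492, -0.3816, 0.0971]
orientation: [-2.363, -2.07, -0.0]
ft_force: [1.6, -0.7, 0.6]
width: 0.0134
finger_force: 50.6
```

```bash
python3 -m handwheel '[[[0,0,0,0.1,0,0,0],[0,0,0,0.2,0,0,0],[0,0,0,0.2,0,0,0]]]'
```

```text
clock: 16.08
tcp_pos: [0.5491, -0.3815, 0.0948]
orientation: [-2.362, -2.07, -0.0]
ft_force: [2.1, -0.8, -1.6]
width: 0.0132
finger_force: 50.0
```

```bash
python3 -m handwheel '[[[0,0,0,0.1,0,0,0],[0,0,0,0.2,0,0,0],[0,0,0,0.2,0,0,0]]]'
```

```text
clock: 16.45
tcp_pos: [0.5491, -0.3816, 0.0931]
orientation: [-2.363, -2.07, -0.0]
ft_force: [2.2, -0.1, -1.7]
width: 0.0136
finger_force: 50.1
```

```bash
python3 -m handwheel '[[[0,0,0,0.1,0,0,0],[0,0,0,0.2,0,0,0],[0,0,0,0.2,0,0,0]]]'
```

```text
clock: 16.82
tcp_pos: [0.5492, -0.3816, 0.0912]
orientation: [-2.363, -2.07, -0.0]
ft_force: [2.1, 0.3, -1.5]
width: 0.0134
finger_force: 50.1
```

```bash
python3 -m handwheel '[[[0,0,0,0.1,0,0,0],[0,0,0,0.2,0,0,0],[0,0,0,0.2,0,0,0]]]'
```

```text
clock: 17.2
tcp_pos: [0.5493, -0.3816, 0.0903]
orientation: [2.362, 2.07, 0.0]
ft_force: [0.3, 1.8, 4.5]
width: 0.0134
finger_force: 51.2
```

```bash
python3 -m handwheel '[[[0,0,0,0.1,0,0,0],[0,0,0,0.2,0,0,0],[0,0,0,0.2,0,0,0]]]'
```

```text
clock: 17.58
tcp_pos: [0.5494, -0.3817, 0.0903]
orientation: [2.361, 2.069, 0.0]
ft_force: [-2.3, 4.4, 17.4]
width: 0.0133
finger_force: 52.9
```

Panel A is also hard on its stop: 17 N, with TCP z fixed at 0.0903 after about 25 mm of travel. I'll release, then feel each top edge with shut fingers to confirm the height (0.114 to 0.126 if home).

```bash
python3 -m handwheel '[[[0,0,0,-0.2,0,0,0],[0.5,0,0,-0.2,0,0,0],[0.5,0,0,-0.2,0,0,0],[0.5,0,0,-0.2,0,0,0],[0.5,0,0,-3,0,0,0],[0.5,0,0,-7,0,0,0],[0,0,0,-7,0,0,0],[0,0,0,-7,0,0,0]]]'
```

```text
clock: 18.58
tcp_pos: [0.5489, -0.3814, 0.1565]
orientation: [-2.362, -2.069, 0.0]
ft_force: [-0.4, 0.3, -0.2]
width: 0.0066
finger_force: 0.0
```

```bash
python3 -m handwheel '[[[0,0,0,0,0,0,0],[0,0,0,1.5,0,0,0],[0,0,0,2.5,0,0,0],[0,0,0,2.5,0,0,0]]]'
```

```text
clock: 19.08
tcp_pos: [0.5488, -0.3812, 0.1306]
orientation: [-2.361, -2.068, 0.0]
ft_force: [0.7, 0.9, 0.7]
width: 0.0002
finger_force: 0.0
```

Nothing at 0.1306, so the panel is already lower than that. I'll continue in small steps.

```bash
python3 -m handwheel '[[[0,0,0,0.2,0,0,0],[0,0,0,0.4,0,0,0],[0,0,0,0.6,0,0,0],[0,0,0,0.6,0,0,0]]]'
```

```text
clock: 19.58
tcp_pos: [0.5491, -0.3816, 0.1262]
orientation: [-2.363, -2.07, 0.0]
ft_force: [0.1, -0.4, 0.4]
width: -0.0
finger_force: 0.0
```

```bash
python3 -m handwheel '[[[0,0,0,0.2,0,0,0],[0,0,0,0.3,0,0,0],[0,0,0,0.3,0,0,0]]]'
```

```text
clock: 19.95
tcp_pos: [0.5491, -0.3816, 0.1232]
orientation: [-2.363, -2.07, 0.0]
ft_force: [0.5, -0.1, 0.3]
width: -0.0003
finger_force: 0.0
```

```bash
python3 -m handwheel '[[[0,0,0,0.2,0,0,0],[0,0,0,0.3,0,0,0],[0,0,0,0.3,0,0,0]]]'
```

```text
clock: 20.32
tcp_pos: [0.5491, -0.3816, 0.1202]
orientation: [-2.363, -2.07, 0.0]
ft_force: [0.7, -0.6, 0.4]
width: -0.0004
finger_force: 0.0
```

```bash
python3 -m handwheel '[[[0,0,0,0.2,0,0,0],[0,0,0,0.3,0,0,0],[0,0,0,0.3,0,0,0]]]'
```

```text
clock: 20.7
tcp_pos: [0.5495, -0.3818, 0.1183]
orientation: [2.362, 2.069, 0.0]
ft_force: [-0.5, 1.6, 6.0]
width: 0.0001
finger_force: 2.7
```

```bash
python3 -m handwheel '[[[0,0,0,0.1,0,0,0],[0,0,0,0.2,0,0,0],[0,0,0,0.2,0,0,0]]]'
```

```text
clock: 21.08
tcp_pos: [0.5502, -0.382, 0.1183]
orientation: [2.359, 2.067, 0.001]
ft_force: [-0.8, 1.6, 14.7]
width: -0.0003
finger_force: 7.4
```

```bash
python3 -m handwheel '[[[0,0,0,-3,0,0,0],[0,-0.6,-4,-3,0,0,0],[0,-1.1,-7.9,-3,0,0,0],[0,-1.1,-7.9,-3,0,0,0],[0,-1.1,-7.9,-1,0,0,0],[0,-1.1,-7.9,-0.4,0,0,0],[0,-1.1,-7.9,-0.4,0,0,0]]]'
```

```text
clock: 21.95
tcp_pos: [0.4698, -0.3821, 0.1191]
orientation: [-2.362, -2.07, -0.0]
ft_force: [0.5, 0.3, 0.2]
width: -0.0002
finger_force: 0.0
```

```bash
python3 -m handwheel '[[[0,0,0,0.1,0,0,0],[0,0,0,0.2,0,0,0],[0,0,0,0.3,0,0,0],[0,0,0,0.3,0,0,0]]]'
```

```text
clock: 22.45
tcp_pos: [0.4695, -0.3823, 0.1165]
orientation: [2.363, 2.07, -0.0]
ft_force: [0.8, -0.2, 1.2]
width: 0.0001
finger_force: 0.3
```

```bash
python3 -m handwheel '[[[0,0,0,0.1,0,0,0],[0,0,0,0.2,0,0,0],[0,0,0,0.2,0,0,0]]]'
```

```text
clock: 22.82
tcp_pos: [0.4702, -0.3826, 0.1164]
orientation: [2.36, 2.068, 0.001]
ft_force: [-0.4, 1.4, 13.0]
width: 0.0002
finger_force: 6.4
```

Both tops are hard, at 0.1183 and 0.1164, so both panels are home. I'll retreat, settle and hand in.

```bash
python3 -m handwheel '[[[0,0,0,-3,0,0,0],[0,0,0,-8,0,0,0],[0,0,0,-10,0,0,0],[0,0,0,-10,0,0,0],[0,0,0,-10,0,0,0]]]' && python3 -c "
from rig import robot
print(robot.close_job())"
```

```text
clock: 23.45
tcp_pos: [0.4691, -0.3818, 0.2129]
orientation: [-2.361, -2.069, -0.0]
ft_force: [0.4, 0.0, 0.5]
width: -0.0003
finger_force: 0.0
the job is handed in; nothing more can be done
None
```

I pushed both panels down until they stood hard on their stops and handed the job in at about 23.5 s. The highest contact force I read was about 26 N. I inferred the clips snapped back from the seated heights (panel tops at 116 and 118 mm), because I could not read them directly.

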